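Shut a rattle head and press it in the sprung glue cradle

TASK

The rim of the open rattle head already has its glue: on its wooden stand, swing the hinged red half over and shut it so that the two halves meet edge to edge all round, then lift the shut head off and set it down gently, upright, in the steel ring of the sprung cradle. Let go of it there, then press straight down on its crown until the sprung ring is fully down on its stop, so that the seam is squeezed, and finish while still holding it pressed down like that. Leave the other things on the table where they are.

Things in the scene. Friction and masses are not known exactly. Their poses are not given: they have to be found in the camera images.
- head: the open rattle head, a hollow, glossy 64 mm plastic ball in two hinged halves (70 g): this is its black lower half, with a wooden neck below (16 mm across, ending 52 mm below the origin). Origin: the ball's centre, in the plane of the seam; z up through the crown, x towards the hinge. Shut, it can be gripped across the seam (64 mm wide) along its y, clear of hinge and tab
- hinge (a point): middle of the hinge pin, in the seam plane 35 mm from the ball's centre along the head's +x; the pin lies along the head's y
- head_top (a joint): hinge of the red upper half on the black lower half, in rad: 0 shut, edge to edge; grows as it opens, up to 2.1; it starts between 1.6 and 2.0, leaning back beyond the hinge (+x of the head). Slightly stiff (under 0.3 N at the rim): it stays where it is left. It has no catch
- crown (a point): point on the outside of the red upper half, 32 mm above the ball's centre on the head's z axis when shut; it moves with that half
- tab (a point): tip of the red upper half's thumb tab, across from its hinge, 71 mm from the hinge axis; it moves with that half
- stand: turned wooden stand under the open head, fixed; origin on the table at the centre of its foot (82 mm), z up. Its cup (60 mm wide, rim 50 mm above the table) carries the ball with its centre 73 mm above the table, and a loose bore below takes the neck, 29 mm below the rim: lift the head at least 35 mm straight up to clear it
- cradle: the sprung cradle, fixed: grey round foot, 116 mm across and 12 mm thick, steel guide tube and coil spring, a steel ring on top (76 mm outside, 10 mm thick). Origin on the table at the centre of the foot, z up; ring top 75 mm above the table at rest
- seat (a point): centre of the ring's top face; moves with the ring. The ring's opening is 48 mm across and free below for the neck; a ball seated in it has its centre 21 mm above this point
- cradle_ring (a joint): how far the sprung ring is pressed down, in m: 0 up (at rest), 0.014 fully down on its stop. It starts to move at 5 N and needs 12 N at the stop (500 N/m); it springs back up when let go
- head_shut: another head of the same make, already shut and glued, on a second stand of the same kind: leave it alone. Origin at its ball's centre
- pot_a: small round paint pot, 38 mm across, 34 mm high, bystander; origin at the centre of its underside
- pot_b: second small paint pot, 38 mm across, 34 mm high, bystander; origin at the centre of its underside
- cup: plastic cup, 68 mm across, 80 mm high, bystander; origin at the centre of its underside
- glue: small glue bottle, 44 mm across, 90 mm high, bystander; origin at the centre of its underside
- brush: paint brush lying on the table, 190 mm long, bystander
- tin_lid: round white tin lid lying flat, 90 mm across, 7 mm high, bystander; origin at the centre of its underside
- tin: paint tin with a paper label, 77 mm across, 85 mm high, bystander; origin at the centre of its underside

How it is judged:
On the way, in this order (a step that is already met when the one before it is completed fails the run):
1. the two halves are shut edge to edge, the head still standing on its stand (value of joint head_top below 0.05 rad and horizontal distance between head and stand below 0.012 m and height (world z) of head below 0.085 m), for 0.2 s.
2. the shut head sits upright in the ring of the cradle, let go (value of joint head_top below 0.05 rad and horizontal distance between head and seat below 0.006 m and z of head in the frame of seat between 0.016 and 0.027 m and angle between head's own z axis and vertical below 0.25 rad and contact force between the fingers and head below 0.2 N), for 0.1 s.
At the end, for the whole second after the job is handed in: Fingers still press on the red half from above with over 8 N; the ring is more than 12.5 mm down and bears the head with over 8 N; the head is at rest within 5 mm of the ring centre, leaning under 0.25 rad, halves shut within 0.05 rad (value of joint cradle_ring above 0.0125 m and contact force between the fingers and head_top above 8 N and contact force between head and cradle_ring above 8 N and z of the grasp point in the frame of head above 0.028 m and value of joint head_top below 0.05 rad and horizontal distance between head and seat below 0.005 m and angle between head's own z axis and vertical below 0.25 rad and linear speed of head below 0.02 m/s); the arm keeps its last pose, push and grip.
It fails at once if the head is dropped: it falls faster than 0.6 m/s with no finger on it (linear speed of head above 0.6 m/s and contact force between the fingers and head below 0.05 N).
It fails at once if a bystander is shifted by more than 30 mm or the other head is disturbed (distance of head_shut from where it was at the start of the episode above 0.02 m or distance of any of pot_a, pot_b, cup, glue, brush, tin_lid, tin from where it was at the start of the episode above 0.03 m).
It also fails if it takes over 61 s, if anything falls off the work surface, if the arm or the gripper's body presses on something with over 40 N, if the wrist force passes 120 N, or if a joint passes its speed limit or range.

ROBOT

A 7-joint arm with a two-finger parallel gripper is mounted at the origin on the work surface. World frame = base frame: x ahead of the robot, y to its left, z up, the work surface at z = 0. Lengths are in m, angles in rad, forces in N, time in s.
With the tool pointing down it reaches from about 0.425 to 0.8 m from the base axis. Payload 8.3 kg.
Tool frame: the origin (TCP) lies on the centre line of the jaws, within the pads' length; the fingertips stand 19 mm ahead of it and the grasp point (between the pads) is the TCP; z points along the fingers, y is the line along which they close (so a half turn about z gives the same grasp; the last joint's range is limited). The gripper opens to 85 mm and grips with 20 to 120 N. Pads are 22 mm wide; open, the fingers measure 114 mm over their backs; the gripper's body (76 mm by 85 mm) begins 54 mm behind the grasp point. The pads swing forward as they close: fully open they stand 13 mm farther back than shut.
Start: joints at [1.059, 0.383, 0.016, 1.37, -0.006, 1.388, -0.046], TCP at [0.271, -0.563, 0.25] pointing down, gripper open.
Joint ranges: [-2.95, 2.95], [-0.25, 2.06], [-1.52, 1.56], [0.18, 2.33], [-1.44, 4.58], [0.02, 2.06], [-3.01, 3.01]. Speed limits (rad/s): [2.39, 2.39, 3.01, 3.01, 3.14, 3.14, 3.14].

INTERFACE

Orientations are given as a rotation vector (axis times angle).
In Python, from cell import r, imaging, status gives the robot as it stands (r), with the cameras (imaging) and the readings (status).
- The arm moves only by the shell command python3 nudge.py 'ROWS' [FORCE]. ROWS is a JSON list of rows, 1 to 12 of them, each of 5 numbers: dx, dy, dz in m, then a turn about the tool's z in rad, then the finger opening in m; each row shifts and turns the commanded pose from where the row before left it, along the tool's axes as they then stand; what a row does not reach is not made up. A row lasts 1/12 s, in which the tool goes at most 0.0417 m and 0.125 rad, less where a joint would pass 70% of its speed; a pose out of reach is approached as far as the arm can. The fingers move at their own pace and stop on an object; FORCE is the grip in N (left out, the last holds). Time passes only in rows, so rows that do not move let the fingers close. It prints the time, the measured TCP pose, the force, the opening and the grip force at its end.
- status.observe(): the state, without advancing time (a new reading comes with each control period).
- imaging.snapshot(name): name is "side" or "top"; returns the picture (420x560x3 uint8, red, green, blue); there is no depth.
- imaging.get_calibration(name): a dict with "vfov" (degrees; the focal length in pixels is half the picture's height over the tangent of half this angle, whatever the lens; pixels are square), "cx", "cy" (the principal point, pixels), "D" ([k1, k2, p1, p2, k3] as OpenCV has them; the pictures are not rectified), "position" and "orientation" of the camera in the world. Camera axes: x right, y down, z forward; pixel columns grow to the right and rows downward; lengths in m; the calibration is good to about 2 mm. A picture is of the moment at which its call begins. get_calibration takes no time and is no camera call.
- r.hand_in(): hands the job in; it is judged then, once.
The state is a dict: "time": time; "joint_pos": joint angles; "dq": joint speeds; "joint_torque": joint torques, N m; "ee_pos": TCP position; "eef_rot": TCP orientation; "wrist_force": force on the tool from outside, world axes, zero at the start; "moment": the same for the moment, N m; "grip_width": finger opening in m; "grasp_force": force on a finger pad.
Only numpy, scipy, OpenCV 4.12 (cv2) and the standard library are available. Lean on these libraries where they do the work, as an engineer would, in place of code of your own. Each camera call takes 0.05 s, during which the arm holds its last target. There are 200 camera calls.

## Working session

There is one attempt and no reset: what is moved stays moved. The work goes in short steps, Python scripts to look and compute and a shell command to move; the robot and the scene stay as the last step left them, time stands still between calls to the robot, and variables do not carry over. Pictures are saved under pics/ and viewed, at most 10 in all, crops included, and the job is handed in when it is done.

```bash
ls; mkdir -p pics; python3 - <<'E'
from cell import r, imaging, status
import cv2
for n in ("side","top"):
    im=imaging.snapshot(n); cv2.imwrite(f"pics/{n}0.png",im[:,:,::-1]); print(n,imaging.get_calibration(n))
o=status.observe(); print({k:o[k] for k in("time","ee_pos","eef_rot","wrist_force","grip_width")})
E
```

```text
cell.py
nudge.py
pics
side {'vfov': 42.12205715011053, 'cx': 281.578471360713, 'cy': 208.6927269533132, 'D': array([0.06859693, 0.        , 0.        , 0.        , 0.        ]), 'position': array([0.42849343, 0.78619662, 1.09784101]), 'orientation': array([-0.3087742,  2.8766165, -1.0082449])}
top {'vfov': 52.24413524181109, 'cx': 265.46463130190716, 'cy': 203.04303340803932, 'D': array([-0.1304881,  0.       ,  0.       ,  0.       ,  0.       ]), 'position': array([ 0.50651548, -0.00650226,  1.18178537]), 'orientation': array([-2.21314322,  2.17693942, -0.0760866 ])}
{'time': 0.1, 'ee_pos': array([ 0.27100273, -0.56272863,  0.24938147]), 'eef_rot': array([-3.06116303e+00, -6.98672088e-01,  6.37414200e-04]), 'wrist_force': array([ 0.11164227,  0.19461055, -0.11598523]), 'grip_width': 0.08538029974724383}
```

View pics/side0.png

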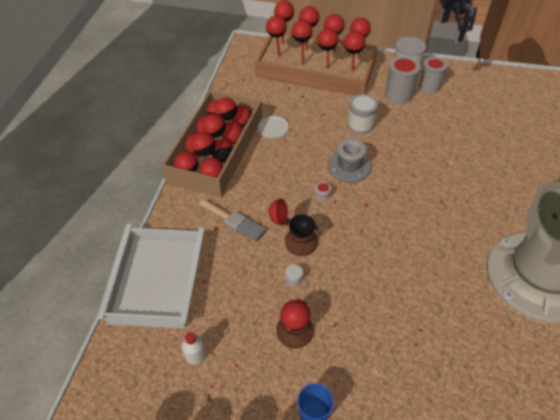

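View pics/top0.png

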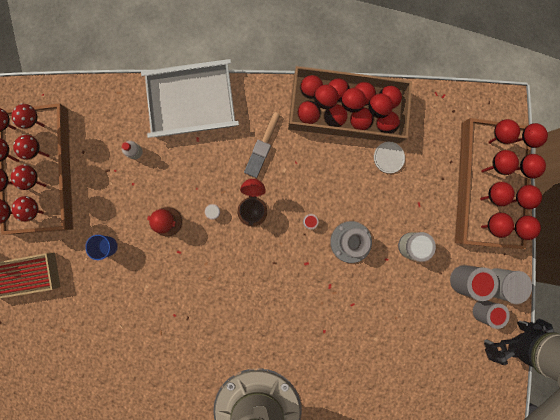

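The side view shows the open head at about (302,228) with the red half at (279,212), and the cradle ring at (351,152). In the top view the head is at (252,210), the red half at (253,188) and the cradle at (352,242). I'll enlarge both.

```bash
python3 - <<'E'
import cv2,numpy as np
s=cv2.imread("pics/side0.png");t=cv2.imread("pics/top0.png")
def c(im,x,y,w=66,h=50):
    return cv2.resize(im[y:y+h,x:x+w],None,fx=6,fy=6,interpolation=cv2.INTER_CUBIC)
g=np.vstack([np.hstack([c(s,255,192,66,50)[:, :],c(s,318,132,66,50)]),np.hstack([c(t,220,174),c(t,320,216)])])
cv2.imwrite("pics/crop0.png",g);print(g.shape)
E
```

```text
(600, 792, 3)
```

View pics/crop0.png

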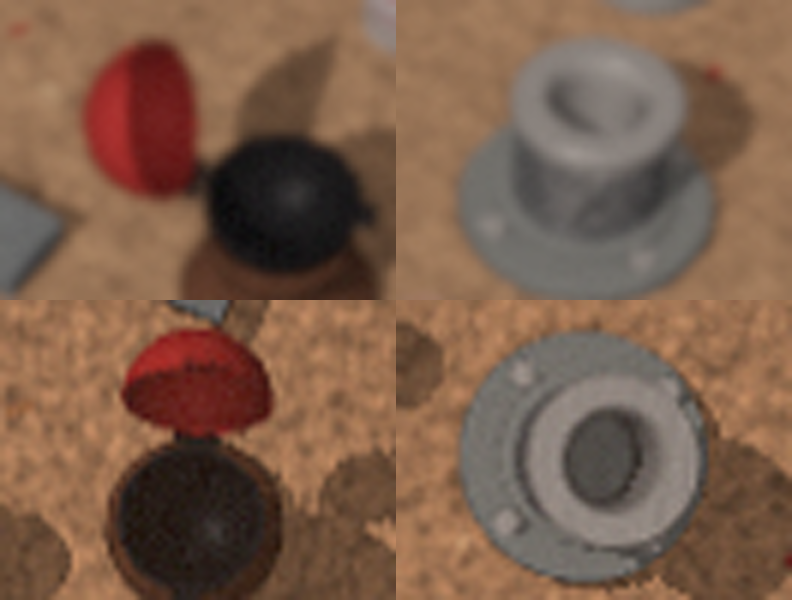

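```bash
cat > h.py <<'E'
import numpy as np,cv2
from scipy.spatial.transform import Rotation as R
from cell import r, imaging, status
def cam(n):
    c=imaging.get_calibration(n); f=210/np.tan(np.radians(c["vfov"]/2))
    return np.array([[f,0,c["cx"]],[0,f,c["cy"]],[0,0,1]]),c["D"],R.from_rotvec(c["orientation"]).as_matrix(),c["position"]
C={n:cam(n) for n in("side","top")}
def proj(n,P):
    K,D,M,p=C[n]; return cv2.projectPoints(np.atleast_2d(P).astype(float),cv2.Rodrigues(M.T)[0],-M.T@p,K,D)[0][:,0]
def ray(n,uv):
    K,D,M,p=C[n]; q=cv2.undistortPoints(np.array([[uv]],float),K,D)[0,0]; d=M@np.r_[q,1]; return p,d/np.linalg.norm(d)
def tri(s,t):
    A=np.zeros((3,3));b=np.zeros(3);L=[ray("side",s),ray("top",t)]
    for p,d in L:
        Q=np.eye(3)-np.outer(d,d);A+=Q;b+=Q@p
    X=np.linalg.solve(A,b); return X,[float(np.linalg.norm(np.cross(X-p,d)))*1e3 for p,d in L]
def onz(n,uv,z):
    p,d=ray(n,uv); return p+d*(z-p[2])/d[2]
def px(c,off,sh=(0,0)): return [(c[i]-sh[i]+.5)/6-.5+off[i] for i in(0,1)]
E
python3 - <<'E'
from h import *
S=(255,192);T=(220,174)
for n,s,t in [("ball",px((284,197),S),px((191,517),T,(0,300))),("hinge",px((202,178),S),px((197,437),T,(0,300))),
 ("lidc",px((162,117),S),px((197,398),T,(0,300))),("ring",px((599,104),(318,132),(396,0)),px((613,460),(320,216),(396,300)))]:
    print(n,*tri(s,t),onz("side",s,.073 if n!="ring" else .075),onz("top",t,.073 if n!="ring" else .075))
E
```

```text
ball [0.55520578 0.02022604 0.06955249] [0.4901875202780418, 0.4901875202778679] [0.55429268 0.02276138 0.073     ] [0.55554147 0.02019333 0.073     ]
hinge [0.58928495 0.01817184 0.07003459] [1.1649390639519506, 1.1649390639519834] [0.58765517 0.02033526 0.073     ] [0.59022313 0.01822751 0.073     ]
lidc [0.60422571 0.01782039 0.10421138] [0.10099920326540095, 0.10099920326535217] [ 0.60964089 -0.00631916  0.073     ] [0.60715959 0.01853621 0.073     ]
ring [ 0.47509229 -0.25369399  0.06794346] [0.041676881660997867, 0.04167688166100295] [ 0.47473193 -0.24657485  0.075     ] [ 0.47533261 -0.25212367  0.075     ]
```

```bash
cat >> h.py <<'E'
a=np.linspace(0,2*np.pi,200)
def circ(c,rad,z=0): return np.c_[c[0]+rad*np.cos(a),c[1]+rad*np.sin(a),np.full(200,c[2]+z)]
def lid(c,yaw,th,rad=.032):
    x=35e-3-0; L=np.c_[rad*np.cos(a)-x,rad*np.sin(a),0*a]  # rel. hinge, shut
    L=L@R.from_euler('y',th).as_matrix().T; L[:,0]+=x
    return L@R.from_euler('z',yaw).as_matrix().T+c
def overlay(im,n,off,curves,w=66,h=50,k=6):
    g=cv2.resize(im[off[1]:off[1]+h,off[0]:off[0]+w],None,fx=k,fy=k,interpolation=cv2.INTER_CUBIC)
    for P,col in curves:
        q=((proj(n,P)-off+.5)*k-.5); cv2.polylines(g,[np.round(q).astype(int)],False,col,1)
    return g
E
python3 - <<'E'
from h import *
s=cv2.imread("pics/side0.png");t=cv2.imread("pics/top0.png")
b=np.array([.555,.0205,.073]); y=-.05; q=np.array([.475,-.252,.075])
G,Y,W=(0,255,0),(0,255,255),(255,255,255)
hd=[(circ(b,.032),G),(lid(b,y,1.9),Y)]
rg=[(circ(q,.038),G),(circ(q,.024),Y),(circ(q*[1,1,0],.058,.012),W)]
g=np.vstack([np.hstack([overlay(s,"side",(255,192),hd),overlay(s,"side",(318,132),rg)]),np.hstack([overlay(t,"top",(220,174),hd),overlay(t,"top",(320,216),rg)])])
cv2.imwrite("pics/ov1.png",g)
E
```

```text
(no output)
```

View pics/ov1.png

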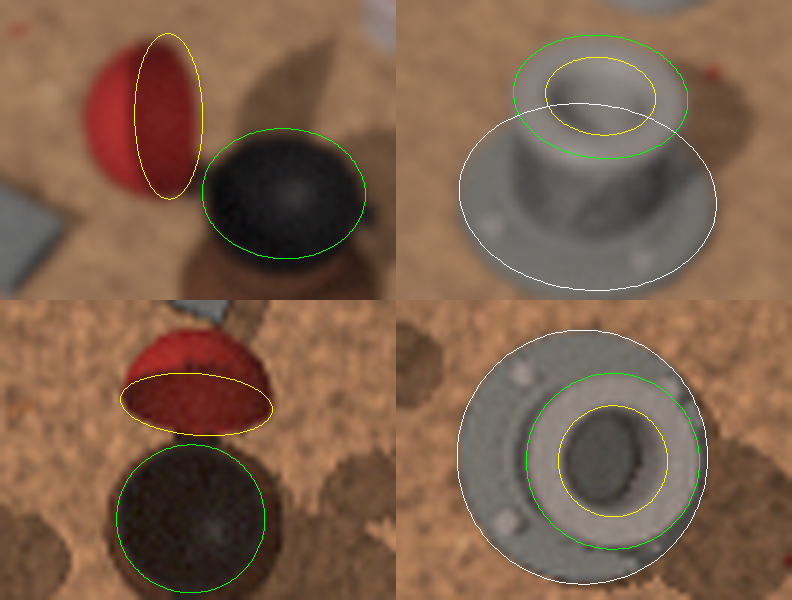

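The circles fit well: the ring is near (0.475,-0.252), the ball near (0.555,0.020), the lid angle is about 1.95, and the side view has a bias of about 1.5 mm. Now I turn the tool and close the fingers.

```bash
python3 nudge.py '[[0,0,0,0.1,0],[0,0,0,0.1,0],[0,0,0,0.1,0],[0,0,0,0.1,0],[0,0,0,0.1,0]]' 20
cat > to.py <<'E'
import sys
from h import *
o=status.observe();M=R.from_rotvec(o["eef_rot"]).as_matrix();t=np.array(eval(sys.argv[1]),float)
d=M.T@(t-o["ee_pos"])
print("t",round(o["time"],2),"tcp",o["ee_pos"].round(4),"yaw",round(float(np.arctan2(M[1,0],M[0,0])),3),"tool-d",d.round(4),"F",np.round(o["wrist_force"],1),"w",round(o["grip_width"],4),"q",np.round(o["joint_pos"],2))
E
python3 to.py '[.68,.019,.25]'
python3 - <<'E'
from h import *
print(*[onz("top",px(p,(220,174),(0,300)),.073) for p in((180,597),(197,437))])
E
```

```text
time: 0.52
ee_pos: [0.2711, -0.5628, 0.2497]
eef_rot: [-3.139, 0.088, 0.001]
wrist_force: [0.0, 0.1, -0.6]
grip_width: 0.0253
grasp_force: 0.0
t 0.52 tcp [ 0.2711 -0.5628  0.2497] yaw -0.056 tool-d [ 3.756e-01 -6.038e-01  1.000e-04] F [ 0.   0.1 -0.6] w 0.0253 q [ 1.    0.38  0.1   1.37 -0.04  1.39 -0.53]
[0.52094032 0.02431703 0.073     ] [0.59022313 0.01822751 0.073     ]
```

```bash
python3 nudge.py '[[0.02,-0.032,0,0,0],[0.02,-0.032,0,0,0],[0.02,-0.032,0,0,0],[0.02,-0.032,0,0,0],[0.02,-0.032,0,0,0],[0.02,-0.032,0,0,0],[0.02,-0.032,0,0,0],[0.02,-0.032,0,0,0],[0.02,-0.032,0,0,0],[0.02,-0.032,0,0,0],[0.02,-0.032,0,0,0],[0.02,-0.032,0,0,0]]'|head -2; python3 to.py '[.68,.019,.25]'
```

```text
time: 1.52
ee_pos: [0.531, -0.1901, 0.2501]
t 1.52 tcp [ 0.531  -0.1901  0.2501] yaw -0.051 tool-d [ 0.138  -0.2165  0.    ] F [ 0.8 -0.5 -0.3] w -0.0001 q [ 0.43  0.26 -0.18  1.54  0.05  1.35 -1.37]
```

```bash
python3 nudge.py '[[0.02,-0.031,0,0,0],[0.02,-0.031,0,0,0],[0.02,-0.031,0,0,0],[0.02,-0.031,0,0,0],[0.02,-0.031,0,0,0],[0.02,-0.031,0,0,0],[0.02,-0.031,0,0,0],[0,0,0,0,0],[0,0,0,0,0]]'|head -2; python3 to.py '[.68,.018,.137]'
```

```text
time: 2.27
ee_pos: [0.6816, 0.0213, 0.2485]
t 2.27 tcp [0.6816 0.0213 0.2485] yaw -0.046 tool-d [-0.0012  0.0035  0.1115] F [ 0.9 -0.8  0.2] w -0.0001 q [ 0.08  0.53 -0.26  1.17  0.13  1.46 -1.77]
```

```bash
python3 nudge.py '[[0,0.001,0.037,-0.01,0],[0,0.001,0.037,0.02,0],[0,0.001,0.037,0.01,0],[0,0,0,0,0],[-0.012,0,0,0,0],[-0.012,0,0,0,0],[-0.012,0,0,0,0],[-0.01,0,0,0,0],[-0.01,0,0,0,0],[-0.01,0,0,0,0],[-0.01,0,0,0,0],[0,0,0,0,0]]'|head -2; python3 to.py '[.545,.021,.137]'
python3 - <<'E'
from h import *
s=cv2.cvtColor(imaging.snapshot("side"),4);t=cv2.cvtColor(imaging.snapshot("top"),4)
b=np.array([.555,.0205,.073])
hd=[(circ(b,.032),(0,255,0))]
cv2.imwrite("pics/ov2.png",np.hstack([overlay(s,"side",(245,180),hd,h=66),overlay(t,"top",(220,164),hd,h=66)]))
E
```

```text
time: 3.27
ee_pos: [0.6109, 0.0192, 0.149]
t 3.27 tcp [0.6109 0.0192 0.149 ] yaw -0.073 tool-d [-0.066   0.003   0.0108] F [ 6.1 -0.6 28.1] w -0.0001 q [ 0.12  0.42 -0.27  1.56  0.12  1.16 -1.82]
```

View pics/ov2.png

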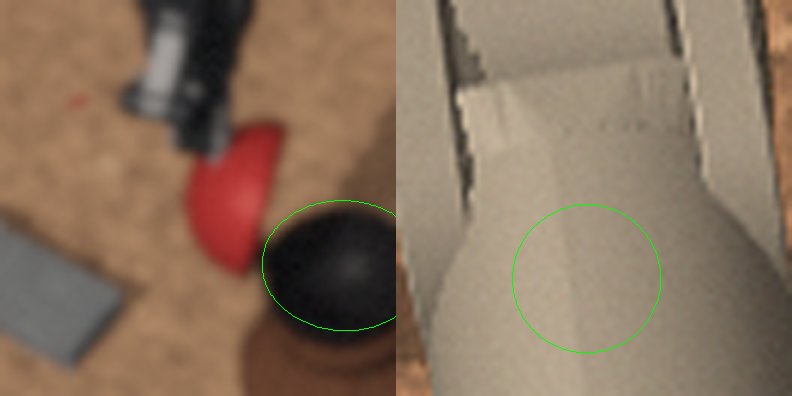

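The fingertips are riding on the dome's upper back (force 28 N up) with the lid still leaning back. I'll lift off and back away.

```bash
python3 nudge.py '[[0,0,-0.025,0,0],[0,0,-0.01,0,0],[0.03,0,0,0,0],[0.03,0,0,0,0],[0,0,0,0,0],[0,0,0,0,0]]'; python3 to.py '[.68,.019,.12]'
python3 - <<'E'
from h import *
s=cv2.cvtColor(imaging.snapshot("side"),4)
b=np.array([.555,.0205,.073])
hd=[(circ(b,.032),(0,255,0)),(lid(b,-.07,1.9),(0,255,255))]
cv2.imwrite("pics/ov3.png",overlay(s,"side",(225,160),hd,w=100,h=80))
E
```

```text
time: 3.87
ee_pos: [0.6661, 0.0149, 0.1744]
eef_rot: [3.14, -0.114, -0.001]
wrist_force: [0.1, 0.6, -0.5]
grip_width: -0.0003
grasp_force: 0.0
t 3.87 tcp [0.6661 0.0149 0.1744] yaw -0.072 tool-d [ 0.0136 -0.0051  0.0543] F [ 0.1  0.6 -0.5] w -0.0003 q [ 0.1   0.53 -0.26  1.34  0.13  1.29 -1.8 ]
```

View pics/ov3.png

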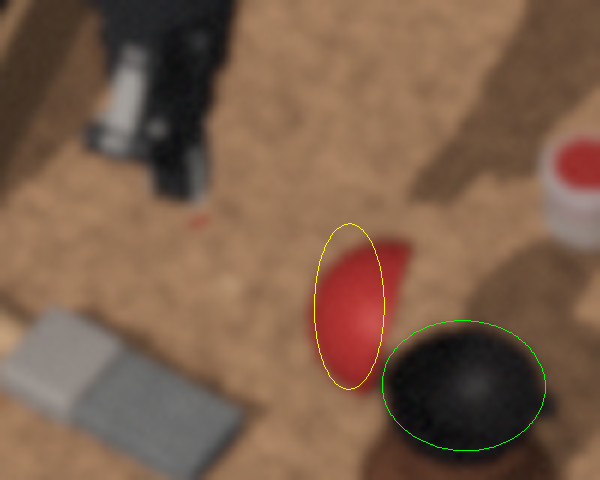

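The lid has moved to about 1.25 rad and the contact stuck (the force line passes through the hinge). I'll go back behind it and follow an arc about the hinge instead.

```bash
python3 nudge.py '[[-0.015,-0.004,0.013,0,0],[0,-0.001,0.014,0,0],[0,0,0,0,0],[0,0,0,0,0]]'|head -2; python3 to.py '[.611,.0195,.149]'
```

```text
time: 4.25
ee_pos: [0.6498, 0.0217, 0.1477]
t 4.25 tcp [0.6498 0.0217 0.1477] yaw -0.071 tool-d [-0.0386  0.005  -0.0013] F [ 0.1 -0.4 -1. ] w -0.0004 q [ 0.1   0.52 -0.26  1.42  0.14  1.22 -1.82]
```

```bash
python3 nudge.py '[[-0.012,0.001,0,0,0],[-0.012,0.001,0,0,0],[-0.012,0.001,-0.001,0,0],[-0.01,0,-0.002,0,0],[-0.01,0,0.001,0,0],[-0.007,0,0.001,0,0],[-0.007,0,0.002,0,0],[0,0,0,0,0]]'; python3 to.py '[.564,.0195,.136]'
```

```text
time: 4.92
ee_pos: [0.5802, 0.0237, 0.1481]
eef_rot: [3.139, -0.112, 0.003]
wrist_force: [-3.2, -1.5, 9.4]
grip_width: -0.0006
grasp_force: 4.3
t 4.92 tcp [0.5802 0.0237 0.1481] yaw -0.071 tool-d [-0.0159  0.0054  0.0121] F [-3.2 -1.5  9.4] w -0.0006 q [ 0.12  0.37 -0.28  1.63  0.11  1.15 -1.82]
```

```bash
python3 nudge.py '[[-0.007,0.001,0.002,0,0],[-0.007,0.001,0.004,0,0],[-0.006,0.001,0.004,0,0],[-0.005,0,0.005,0,0],[-0.003,0,0.006,0,0],[0,0,0,0,0]]'; python3 to.py '[.552,.0195,.124]'
python3 - <<'E'
from h import *
s=cv2.cvtColor(imaging.snapshot("side"),4)
b=np.array([.555,.0205,.073])
cv2.imwrite("pics/ov4.png",overlay(s,"side",(225,160),[(circ(b,.032),(0,255,0))],w=100,h=80))
E
```

```text
time: 5.42
ee_pos: [0.5516, 0.0227, 0.1245]
eef_rot: [3.139, -0.112, -0.002]
wrist_force: [-0.7, 0.0, -1.0]
grip_width: 0.0002
grasp_force: 0.0
t 5.42 tcp [0.5516 0.0227 0.1245] yaw -0.071 tool-d [0.0006 0.0032 0.0005] F [-0.7  0.  -1. ] w 0.0002 q [ 0.13  0.34 -0.28  1.73  0.11  1.09 -1.83]
```

View pics/ov4.png

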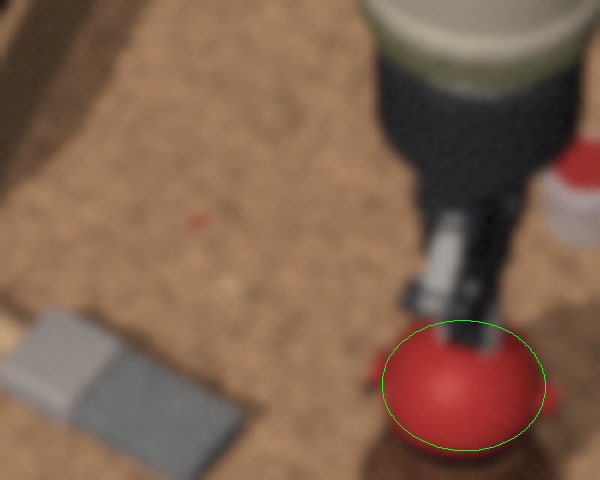

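The lid is now over and looks shut. I press lightly to make sure.

```bash
python3 nudge.py '[[-0.004,0.002,0,0,0],[0,0,0.001,0,0],[0,0,0.001,0,0],[0,0,0.001,0,0],[0,0,0.001,0,0],[0,0,0,0,0],[0,0,0,0,0]]'; python3 to.py '[.555,.0205,.25]'
```

```text
time: 6.05
ee_pos: [0.5492, 0.0212, 0.1226]
eef_rot: [3.14, -0.112, 0.003]
wrist_force: [-3.1, -0.6, 9.4]
grip_width: 0.0001
grasp_force: 4.9
t 6.05 tcp [0.5492 0.0212 0.1226] yaw -0.071 tool-d [ 0.0061  0.0003 -0.1274] F [-3.1 -0.6  9.4] w 0.0001 q [ 0.14  0.34 -0.28  1.74  0.11  1.08 -1.82]
```

```bash
python3 nudge.py '[[0,0,0,0,0],[0,0,-0.02,0,0.03],[0.003,0,-0.03,0,0.085],[0.003,0,-0.03,0,0.085],[0,0,0,0,0.085],[0,0,0,0,0.085],[0,0,0,0,0.085],[0,0,0,0,0.085]]'; python3 to.py '[.555,.0205,.072]'
python3 - <<'E'
from h import *
s=cv2.cvtColor(imaging.snapshot("side"),4)
b=np.array([.555,.0205,.073])
cv2.imwrite("pics/ov5.png",overlay(s,"side",(265,185),[(circ(b,.032),(0,255,0))],w=76,h=76,k=7))
E
```

```text
time: 6.72
ee_pos: [0.5538, 0.0207, 0.2001]
eef_rot: [3.14, -0.112, -0.003]
wrist_force: [0.5, 0.3, -0.9]
grip_width: 0.0831
grasp_force: 0.0
t 6.72 tcp [0.5538 0.0207 0.2001] yaw -0.071 tool-d [1.500e-03 1.000e-04 1.281e-01] F [ 0.5  0.3 -0.9] w 0.0831 q [ 0.14  0.28 -0.29  1.63  0.08  1.25 -1.8 ]
```

View pics/ov5.png

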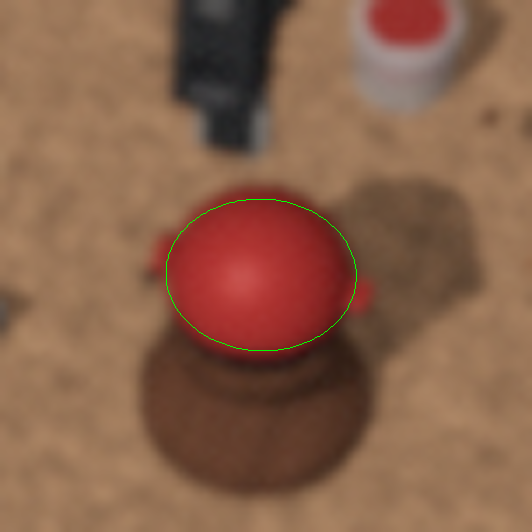

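Shut and level on the stand: hinge at (160,253) and tab at (360,295) in the crop, and the outline matches. I go down and grip across the seam.

```bash
python3 nudge.py '[[0.001,0,0.03,0,0.085],[0,0,0.03,0,0.085],[0,0,0.03,0,0.085],[0,0,0.02,0,0.085],[0,0,0.01,0,0.085],[0,0,0.01,0,0.085],[0,0,0,0,0.085],[0,0,0,0,0.085]]'; python3 to.py '[.555,.0205,.069]'
```

```text
time: 7.43
ee_pos: [0.5557, 0.0208, 0.0717]
eef_rot: [-3.139, 0.112, -0.0]
wrist_force: [0.2, 0.0, 1.5]
grip_width: 0.085
grasp_force: 0.0
t 7.43 tcp [0.5557 0.0208 0.0717] yaw -0.071 tool-d [-0.0006  0.0003  0.0027] F [0.2 0.  1.5] w 0.085 q [ 0.13  0.41 -0.27  1.77  0.13  0.98 -1.84]
```

```bash
python3 nudge.py '[[0,0,0.002,0,0.075],[0,0,0,0,0.07],[0,0,0,0,0.066],[0,0,0,0,0.062],[0,0,0,0,0.058],[0,0,0,0,0.055],[0,0,0,0,0.055],[0,0,0,0,0.055]]' 30; python3 to.py '[.555,.0205,.069]'
```

```text
time: 8.1
ee_pos: [0.5563, 0.0221, 0.0709]
eef_rot: [-3.138, 0.11, -0.004]
wrist_force: [-1.2, 4.2, 5.1]
grip_width: 0.0622
grasp_force: 31.2
t 8.1 tcp [0.5563 0.0221 0.0709] yaw -0.07 tool-d [-0.0012  0.0017  0.0019] F [-1.2  4.2  5.1] w 0.0622 q [ 0.13  0.41 -0.27  1.77  0.13  0.98 -1.84]
```

```bash
python3 nudge.py '[[0,0,-0.003,0,0.055],[0,0,-0.005,0,0.055],[0,0,-0.005,0,0.055],[0,0,-0.01,0,0.055],[0,0,-0.015,0,0.055],[0,0,-0.02,0,0.055],[0,0,-0.025,0,0.055],[0,0,-0.02,0,0.055],[0,0,0,0,0.055],[0,0,0,0,0.055],[0,0,0,0,0.055]]'; python3 to.py '[.475,-.252,.17]'
python3 - <<'E'
from h import *
s=cv2.cvtColor(imaging.snapshot("side"),4)
o=status.observe()["ee_pos"]; b=np.r_[o[:2],o[2]+.002]; print(b)
cv2.imwrite("pics/ov6.png",overlay(s,"side",(255,150),[(circ(b,.032),(0,255,0))],w=90,h=90,k=6))
E
```

```text
time: 9.02
ee_pos: [0.5551, 0.0198, 0.1724]
eef_rot: [3.139, -0.113, -0.0]
wrist_force: [0.5, 0.3, -1.6]
grip_width: 0.0622
grasp_force: 33.9
t 9.02 tcp [0.5551 0.0198 0.1724] yaw -0.072 tool-d [-0.0603  0.2769  0.0026] F [ 0.5  0.3 -1.6] w 0.0622 q [ 0.14  0.3  -0.28  1.67  0.09  1.19 -1.81]
[0.55482376 0.01998003 0.17372146]
```

View pics/ov6.png

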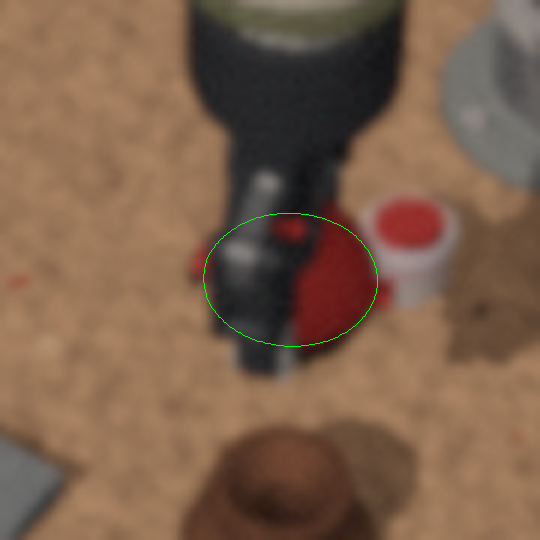

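```bash
python3 nudge.py '[[-0.0075,0.02,0,0,0.055],[-0.0075,0.0346,0,0,0.055],[-0.0075,0.0346,0,0,0.055],[-0.0075,0.0346,0,0,0.055],[-0.0075,0.0346,0,0,0.055],[-0.0075,0.0346,0,0,0.055],[-0.0075,0.0346,0,0,0.055],[-0.0075,0.0346,0,0,0.055],[0,0.0146,0,0,0.055],[0,0,0,0,0.055],[0,0,0,0,0.055]]'|head -2; python3 to.py '[.475,-.252,.098]'
python3 - <<'E'
from h import *
# fingertip height in ov6: pixel (265,372), k=6, off (255,150); near finger plane y=.020+.031..+.040
p,d=ray("side",px((265,374),(255,150)))
for y in(.051,.056,.061): print(y,(p+d*(y-p[1])/d[1]).round(4))
E
```

```text
time: 9.98
ee_pos: [0.4748, -0.252, 0.1712]
t 9.98 tcp [ 0.4748 -0.252   0.1712] yaw -0.074 tool-d [0.0003 0.0001 0.0732] F [ 0.2  1.6 -0.4] w 0.0623 q [ 0.52  0.26 -0.11  1.72  0.03  1.17 -1.24]
0.051 [0.5577 0.051  0.1544]
0.056 [0.5569 0.056  0.1608]
0.061 [0.556  0.061  0.1672]
```

```bash
python3 nudge.py '[[0,0,0.015,0,0.055],[0,0,0.02,0,0.055],[0,0,0.015,0,0.055],[0,0,0.01,0,0.055],[0,0,0.008,0,0.055],[0,0,0.003,0,0.055],[0,0,0.001,0,0.055],[0,0,0,0,0.055],[0,0,0,0,0.055]]'; python3 to.py '[.475,-.252,.095]'
```

```text
time: 10.73
ee_pos: [0.4764, -0.2513, 0.1011]
eef_rot: [3.139, -0.112, 0.002]
wrist_force: [0.3, 0.4, -0.7]
grip_width: 0.0618
grasp_force: 33.9
t 10.73 tcp [ 0.4764 -0.2513  0.1011] yaw -0.071 tool-d [-0.0013  0.0008  0.0061] F [ 0.3  0.4 -0.7] w 0.0618 q [ 0.52  0.33 -0.11  1.8   0.04  1.02 -1.25]
```

```bash
python3 nudge.py '[[-0.001,0,0.002,0,0.055],[0,0,0.001,0,0.055],[0,0,0.001,0,0.055],[0,0,0.001,0,0.055],[0,0,0,0,0.055],[0,0,0,0,0.055]]'; python3 to.py '[.475,-.252,.094]'
```

```text
time: 11.23
ee_pos: [0.475, -0.2512, 0.0955]
eef_rot: [3.14, -0.112, 0.001]
wrist_force: [0.1, 0.1, 0.1]
grip_width: 0.0621
grasp_force: 33.9
t 11.23 tcp [ 0.475  -0.2512  0.0955] yaw -0.071 tool-d [0.     0.0008 0.0015] F [0.1 0.1 0.1] w 0.0621 q [ 0.52  0.33 -0.11  1.8   0.04  1.01 -1.25]
```

```bash
python3 nudge.py '[[0,0,0.001,0,0.055],[0,0,0.001,0,0.055],[0,0,0,0,0.055],[0,0,0,0,0.055]]'; python3 to.py '[.475,-.252,.094]'
```

```text
time: 11.57
ee_pos: [0.4755, -0.2512, 0.0938]
eef_rot: [3.139, -0.112, 0.002]
wrist_force: [1.8, -0.5, 3.6]
grip_width: 0.0624
grasp_force: 34.1
t 11.57 tcp [ 0.4755 -0.2512  0.0938] yaw -0.071 tool-d [-0.0004  0.0008 -0.0002] F [ 1.8 -0.5  3.6] w 0.0624 q [ 0.52  0.33 -0.11  1.81  0.04  1.   -1.25]
```

The head touched the ring at the expected height, with 3.6 N. Now I release.

```bash
python3 nudge.py '[[0,0,-0.0005,0,0.062],[0,0,0,0,0.064],[0,0,0,0,0.066],[0,0,0,0,0.07],[0,0,0,0,0.076],[0,0,0,0,0.085],[0,0,0,0,0.085],[0,0,0,0,0.085],[0,0,0,0,0.085]]'; python3 nudge.py '[[0,0,-0.02,0,0.085],[0,0,-0.03,0,0.085],[0,0,-0.035,0,0.085],[0,0,-0.01,0,0.085],[0,0,0,0,0.085],[0,0,0,0,0.085]]'; python3 to.py '[.475,-.252,.19]'
python3 - <<'E'
from h import *
s=cv2.cvtColor(imaging.snapshot("side"),4)
b=np.array([.4755,-.252,.096])
cv2.imwrite("pics/ov7.png",overlay(s,"side",(310,110),[(circ(b,.032),(0,255,0)),(circ(b*[1,1,0],.038,.075),(0,255,255))],w=80,h=80,k=7))
E
```

```text
time: 12.32
ee_pos: [0.4748, -0.2511, 0.0938]
eef_rot: [-3.139, 0.112, 0.0]
wrist_force: [-0.5, 0.2, -0.7]
grip_width: 0.085
grasp_force: 0.0
time: 12.82
ee_pos: [0.4751, -0.2512, 0.1892]
eef_rot: [3.139, -0.112, 0.002]
wrist_force: [0.2, 0.5, -1.3]
grip_width: 0.0848
grasp_force: 0.0
t 12.82 tcp [ 0.4751 -0.2512  0.1892] yaw -0.071 tool-d [-0.      0.0008 -0.0008] F [ 0.2  0.5 -1.3] w 0.0848 q [ 0.52  0.24 -0.11  1.7   0.03  1.2  -1.24]
```

View pics/ov7.png

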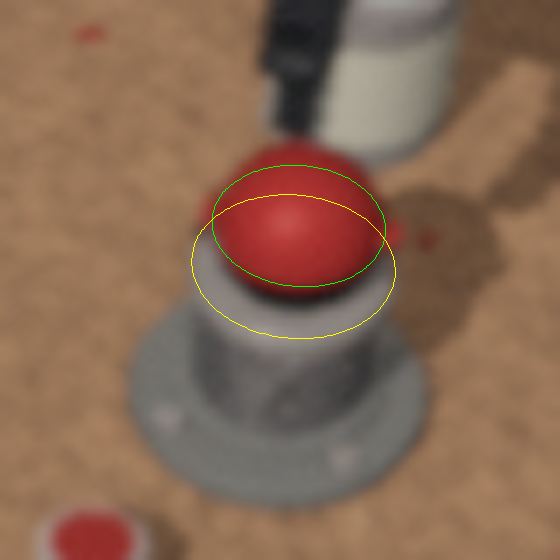

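It sits upright and centred in the ring. Now I close the fingers and press on the crown.

```bash
python3 nudge.py '[[0,0,0,0,0],[0,0,0,0,0],[0,0,0,0,0],[0,0,0,0,0],[0,0,0,0,0],[0,0,0.015,0,0],[0,0,0.012,0,0],[0,0,0.008,0,0],[0,0,0.004,0,0],[0,0,0,0,0],[0,0,0,0,0]]'; python3 nudge.py '[[0,0,0.002,0,0],[0,0,0.002,0,0],[0,0,0.002,0,0],[0,0,0.001,0,0],[0,0,0,0,0],[0,0,0,0,0]]'; python3 to.py '[.4755,-.2515,.147]'
```

```text
time: 13.78
ee_pos: [0.475, -0.2511, 0.15]
eef_rot: [-3.14, 0.112, -0.0]
wrist_force: [0.4, -0.1, 0.7]
grip_width: -0.0001
grasp_force: 0.0
time: 14.28
ee_pos: [0.4752, -0.2512, 0.1433]
eef_rot: [3.139, -0.112, 0.002]
wrist_force: [-0.0, 1.0, 4.3]
grip_width: -0.0003
grasp_force: 2.2
t 14.28 tcp [ 0.4752 -0.2512  0.1433] yaw -0.071 tool-d [ 0.0003  0.0003 -0.0037] F [-0.   1.   4.3] w -0.0003 q [ 0.52  0.28 -0.11  1.76  0.04  1.11 -1.24]
```

```bash
python3 nudge.py '[[0,0,0.002,0,0],[0,0,0.002,0,0],[0,0,0.002,0,0],[0,0,0.002,0,0],[0,0,0.002,0,0],[0,0,0.002,0,0],[0,0,0.002,0,0],[0,0,0.001,0,0],[0,0,0,0,0],[0,0,0,0,0]]'; python3 to.py '[.4755,-.2515,.13]'
```

```text
time: 15.12
ee_pos: [0.4758, -0.2517, 0.1308]
eef_rot: [3.138, -0.112, 0.005]
wrist_force: [-6.9, 3.2, 23.4]
grip_width: -0.0001
grasp_force: 11.6
t 15.12 tcp [ 0.4758 -0.2517  0.1308] yaw -0.071 tool-d [-0.0004 -0.0002  0.0008] F [-6.9  3.2 23.4] w -0.0001 q [ 0.52  0.29 -0.11  1.77  0.04  1.08 -1.25]
```

```bash
python3 nudge.py '[[0,0,0.001,0,0],[0,0,0.001,0,0],[0,0,0,0,0],[0,0,0,0,0],[0,0,0,0,0],[0,0,0,0,0]]'; python3 nudge.py '[[0,0,0,0,0],[0,0,0,0,0],[0,0,0,0,0],[0,0,0,0,0],[0,0,0,0,0],[0,0,0,0,0]]'; python3 - <<'E'
from h import *
s=cv2.cvtColor(imaging.snapshot("side"),4)
b=np.array([.4755,-.252,.082])
cv2.imwrite("pics/ov8.png",overlay(s,"side",(310,110),[(circ(b,.032),(0,255,0)),(circ(b*[1,1,0],.038,.061),(0,255,255))],w=80,h=80,k=7))
E
```

```text
time: 15.62
ee_pos: [0.4763, -0.2519, 0.1303]
eef_rot: [3.137, -0.112, 0.007]
wrist_force: [-9.1, 4.5, 33.9]
grip_width: 0.0
grasp_force: 17.1
time: 16.12
ee_pos: [0.4762, -0.2519, 0.1303]
eef_rot: [3.137, -0.112, 0.007]
wrist_force: [-11.1, 4.4, 34.6]
grip_width: -0.0002
grasp_force: 17.1
```

```bash
python3 nudge.py '[[-0.001,-0.0005,-0.0005,0,0],[-0.0005,0,0,0,0],[0,0,0,0,0],[0,0,0,0,0],[0,0,0,0,0],[0,0,0,0,0]]'; python3 - <<'E'
from h import *
# ring/ball check by red mask centroid in the side view against the expected ball silhouette
s=cv2.cvtColor(imaging.snapshot("side"),4)[110:190,310:390].astype(int)
m=(s[:,:,2]>90)&(s[:,:,1]<70)&(s[:,:,0]<80); y,x=np.nonzero(m[:50]); print("red cols",x.min()+310,x.max()+310,"rows",y.min()+110,y.max()+110)
b=np.array([.4755,-.252,.082]); print(proj("side",np.array([b,b+[0,0,.014]])))
E
```

```text
time: 16.67
ee_pos: [0.4756, -0.2515, 0.1304]
eef_rot: [3.137, -0.112, 0.01]
wrist_force: [-5.1, 2.5, 27.2]
grip_width: -0.0
grasp_force: 13.6
red cols 338 389 rows 110 155
[[351.66386384 145.52747884]
 [352.17584017 141.66920107]]
```

```bash
python3 -c "
from cell import r, imaging, status
o=status.observe();print(o['ee_pos'],o['wrist_force']);print(r.hand_in())"
```

```text
[ 0.47558939 -0.2515041   0.13040283] [-4.27554889  1.82109864 27.6277535 ]
the job is handed in; nothing more can be done
None
```

I shut the head on its stand, set it upright in the cradle ring, let go, and handed the job in at about 17 s while pressing the crown with about 27 N. I judged the ring to be on its stop from the force (10 N more for only 0.5 mm), not from a picture, and no verdict came back.

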